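# Switch on the sieve shaker with its safety key

### The job

Bring the sieve shaker's control unit into operation: take the yellow key out of the key station, push it fully home in the yellow-ringed key switch and turn it clockwise as far as it goes. Leave the key in the switch, then press the blue reset button fully and let it up, and after that press the green start button fully and let it up. Do not press the red stop button, never hold two buttons down together, and leave the other keys in the station and the other things on the bench where they are.

Things in the scene. Friction and masses are not known exactly. Their poses are not given: they have to be found in the camera images.
- console: shaker control unit: grey box fixed to the bench, 120 mm deep (x), 320 mm wide (y), flat top 70 mm above the bench, plus a sloped front 45 mm deep on the -x side. Origin on the bench under the middle of the flat top; x away from the operator, y to the left. In its frame, all at x = 0: key switch at y = +105 mm, blue reset button +20, green start button -40, red stop button -105
- lock (a joint): brass barrel of the key switch, rad: 0 off (slot along the console's x, white mark), grows as it turns clockwise seen from above to a stop at 1.047 (60 degrees, green mark, on). Vertical axis, stiff (about 0.06 N m), stays where it is left
- lock_mouth (a point): centre of the key slot's mouth on the barrel's top face, 73 mm above the bench; turns with the barrel. y runs along the slot, z up. Slot 6.5 mm (x) by 14.5 mm (y), 28 mm deep, 1.5 mm bevel; a fixed yellow ring around it (25 mm inside, 47 mm outside diameter) rises 2 mm above this point. Key fully home: its shoulder rests on this face, tip 26 mm down
- yellow_key: the shaker's key, upright in a slot of the key station. Origin at the blade's lower tip, z up. Brass blade 5 mm (x) by 13 mm (y), 26 mm long (last 4 mm 3.4 by 11.4); shoulder disc 20 mm across, 26 to 32 mm above the tip; 10 mm neck; yellow bow 12 mm thick (x), 36 mm wide (y), 40 to 70 mm above the tip. About 60 g. A half turn about z makes no difference
- yellow_key_tip (a point): lower tip of the yellow key's blade (the key's origin)
- red_key: key of another machine, the same but with a red bow; leave it in the station
- white_key: key of another machine, the same but with a white bow; leave it in the station
- key_station: blue block fixed to the bench, 60 mm (x) by 190 mm (y), 34 mm high, origin at the centre of its underside; three slots 7 mm (x) by 15 mm (y) in its top at y = -60, 0 and +60 mm (the keys stand in them in any order). A key stands with its shoulder on the top face, its blade in the slot, tip 8 mm above the bench, its axes along the block's; it must rise 26 mm to come out
- reset_button (a joint): blue button, m: 0 up, 0.006 fully pressed (about 5 N), straight down; springs back
- start_button (a joint): green button, m: the same as the blue one
- stop_button (a joint): red button, m: the same; not to be pressed
- reset_button_top (a point): centre of the blue button's flat top, 26 mm across, 92 mm above the bench when up; it stands 10 mm out of a black collar, 42 mm across, on the console's top
- start_button_top (a point): centre of the green button's flat top, the same size and height
- stop_button_top (a point): centre of the red button's flat top, 32 mm across, the same height
- soil_can_a: black soil can with a yellow band, 72 mm across, 115 mm high, standing beyond the console; leave it
- soil_can_b: a second such can; leave it
- beaker: white plastic beaker, 84 mm across, 85 mm high, standing mouth up on the robot's right; leave it
- tin: aluminium moisture tin, 70 mm across, 45 mm high, beyond the key station; leave it
- sieve_brush: hand brush lying flat on the right; leave it
- spatula: spatula lying flat on the left; leave it
Mind the look-alikes: they are no part of the job. Of the things like the red_key, leave any that is purple; of the rest the smaller one is meant.

How it is judged:
By the outcome, as a careful person would: the job done as asked, in the order asked, and still so for the second after the job is handed in, with the robot touching nothing.
It also fails if it takes over 50 s, if anything falls off the work surface, if the arm or the gripper's body presses on something with over 40 N, if the wrist force passes 120 N, or if a joint passes its speed limit or range.

### The arm

A 6-joint arm with a two-finger parallel gripper is mounted at the origin on the work surface. World frame = base frame: x ahead of the robot, y to its left, z up, the work surface at z = 0. Lengths are in mm, angles in rad, forces in N, time in s.
With the tool pointing down it reaches from about 300 to 775 mm from the base axis. Payload 14.6 kg.
Tool frame: the origin (TCP) lies on the centre line of the jaws, within the pads' length; the fingertips stand 19 mm ahead of it and the grasp point (between the pads) is the TCP; z points along the fingers, y is the line along which they close (so a half turn about z gives the same grasp; the last joint's range is limited). The gripper opens to 85 mm and grips with 20 to 120 N. Pads are 22 mm wide; open, the fingers measure 114 mm over their backs; the gripper's body (76 mm by 85 mm) begins 54 mm behind the grasp point. The pads swing forward as they close: fully open they stand 13 mm farther back than shut.
Start: joints at [1.057, 0.3, 1.521, -0, 1.321, -0.067], TCP at [237.641, 496, 250.281] pointing down, gripper open.
Joint ranges: [-3.03, 3.03], [-0.79, 2.21], [0.23, 2.52], [-1.04, 4.18], [0, 3.07], [-2.55, 2.55]. Speed limits (rad/s): [2.22, 2.22, 2.57, 3.14, 3.14, 3.14].

### API

Orientations are given as a rotation vector (axis times angle).
In Python, from station import bot gives the robot as it stands.
- The arm moves only by the shell command python3 -m pendant 'ROWS'. ROWS is JSON, one flat list of numbers, 7 for each row, row after row: the shift along the world's x, y, z in units of 0.25 m (1.0 is 0.25 m), then the turn, a rotation vector about the world's x, y, z in units of pi rad (1.0 is pi rad), then the opening, from 0 (shut) to 1 (fully open). A call has 1 to 8 rows; each row shifts and turns the commanded pose from where the row before left it; what a row does not reach is not made up. A row lasts 1/12 s, in which the tool goes at most 41.7 mm and 7.16 degrees, less where a joint would pass 70% of its speed; a pose out of reach is approached as far as the arm can. A call with a number of a shift or a turn outside -1 to 1 is refused whole. A call with a gripper value outside its range is refused whole. The fingers move at their own pace and stop on an object; the grip force is fixed at half the most. Time passes only in rows, so rows that do not move let the fingers close. It gives the time, the measured TCP pose, the force, the opening and the grip force at its end, in the units of the state.
- bot.observe(): the state, without advancing time (a new reading comes with each control period).
- bot.camera(name): name is "scene" or "top"; returns (picture, depth): 420x560x3 uint8, red, green, blue; 420x560 float32, mm along the optical axis (not along the pixel's ray), 0 where there is no reading.
- bot.camera_params(name): a dict with "vfov" (degrees; the focal length in pixels is half the picture's height over the tangent of half this angle, whatever the lens; pixels are square), "cx", "cy" (the principal point, pixels), "xyz" and "orientation" of the camera in the world. Camera axes: x right, y up, looking along -z (the intrinsics and any distortion apply to the point x, -y, -z); pixel columns grow to the right and rows downward; lengths in mm; the calibration is good to about 2 mm. A picture is of the moment at which its call begins. camera_params takes no time and is no camera call.
- bot.sign_off(): hands the job in; it is judged then, once.
The state is a dict: "time": time; "joint_positions": joint angles; "joint_vel": joint speeds; "joint_efforts": joint torques, N m; "eef_pos": TCP position; "tcp_rot": TCP orientation; "wrist_force": force on the tool from outside, world axes, zero at the start; "wrist_torque": the same for the moment, N m; "finger_gap": opening from 0.0 (shut) to 1.0 (fully open); "grasp_force": force on a finger pad.
Only numpy, scipy, OpenCV 4.12 (cv2) and the standard library are available. Lean on these libraries where they do the work, as an engineer would, in place of code of your own. Each camera call takes 0.05 s, during which the arm holds its last target. There are 200 camera calls.

## Working session

There is one attempt and no reset: what is moved stays moved. The work goes in short steps, Python scripts to look and compute and a shell command to move; the robot and the scene stay as the last step left them, time stands still between calls to the robot, and variables do not carry over. Pictures are saved under pics/ and viewed, at most 12 in all, crops included, and the job is handed in when it is done.

```bash
ls; mkdir -p pics; python3 - <<'E'
from station import bot
import cv2,numpy as np
print(bot.observe())
for n in("scene","top"):
    p,d=bot.camera(n); np.savez(f"{n}0.npz",p=p,d=d); cv2.imwrite(f"pics/{n}0.png",p[:,:,::-1]); print(n,bot.camera_params(n))
E
```

```text
pics
{'time': 0.0, 'joint_positions': array([ 1.05740290e+00,  3.00476498e-01,  1.52157419e+00,  1.14898629e-05,
        1.32069633e+00, -6.65802941e-02]), 'joint_vel': array([ 0.00088318,  0.00141208, -0.00033938,  0.00172149, -0.00047613,
       -0.00010493]), 'joint_efforts': array([-7.72270796e-04, -5.43498445e+01, -3.61792624e+01, -9.89893897e-05,
        4.02807287e-03, -8.92062786e-06]), 'eef_pos': array([237.53997996, 495.82908669, 249.72125535]), 'tcp_rot': array([-6.95957446e-01, -3.06318524e+00,  1.73237097e-03]), 'wrist_force': array([-0.71578279, -0.349928  , -0.14082024]), 'wrist_torque': array([ 0.07018677, -0.0023506 ,  0.02091562]), 'grasp_force': 0.0, 'finger_gap': 1.0018544842642494}
scene {'vfov': 56.20799835246552, 'cx': 274.1661475805917, 'cy': 212.09343345774116, 'xyz': array([1054.84559953, -704.24510621,  762.9443054 ]), 'orientation': array([0.87296699, 0.31033634, 0.59785457])}
top {'vfov': 48.20785120759911, 'cx': 280.02693091776257, 'cy': 206.93319988008653, 'xyz': array([ 338.04087128,    8.67366512, 1557.44373203]), 'orientation': array([ 0.1064161 , -0.10779124, -1.55731929])}
```

View pics/scene0.png

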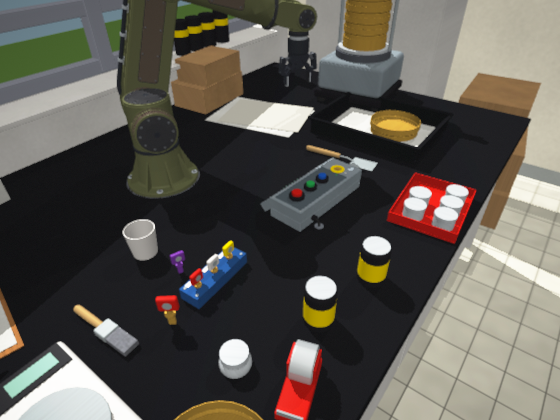

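View pics/top0.png

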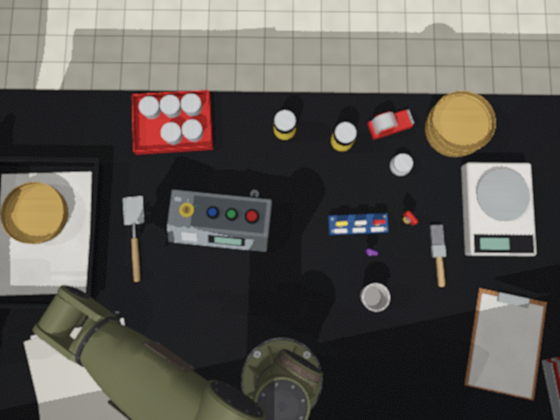

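The top view shows the console's lock ring at (187,210) and its blue, green and red buttons at (213,212), (232,214) and (252,216). The station is at (358,223), with yellow, white and red keys left to right. A purple key at (371,252) and a larger red key at (409,217) stand outside the station. In the scene view the yellow bow is at (228,248) and the ring at (337,169).

```bash
cat > h.py <<'E'
import cv2,numpy as np
from station import bot
from scipy.spatial.transform import Rotation as R
P={n:bot.camera_params(n) for n in("scene","top")}
def ray(n,u,v):
    c=P[n];f=210/np.tan(np.radians(c["vfov"]/2))
    d=R.from_rotvec(c["orientation"]).apply([(u-c["cx"])/f,-(v-c["cy"])/f,-1.]); return np.array(c["xyz"]),d
def plane(n,u,v,z):
    o,d=ray(n,u,v); return o+d*(z-o[2])/d[2]
def proj(n,X):
    c=P[n];f=210/np.tan(np.radians(c["vfov"]/2)); q=R.from_rotvec(c["orientation"]).inv().apply(np.array(X)-c["xyz"])
    return np.array([c["cx"]-f*q[...,0]/q[...,2],c["cy"]+f*q[...,1]/q[...,2]]).T
def tri(a,b):
    o1,d1=ray("scene",*a);o2,d2=ray("top",*b)
    s=np.linalg.lstsq(np.c_[d1,-d2],o2-o1,rcond=None)[0]
    p,q=o1+s[0]*d1,o2+s[1]*d2; return (p+q)/2,np.linalg.norm(p-q)
HSV={"yellow":((20,110,90),(34,255,255)),"blue":((105,110,40),(125,255,255)),"green":((45,90,40),(85,255,255)),"red":((0,130,60),(8,255,255)),"red2":((172,130,60),(180,255,255))}
def blobs(p,col,box,amin=6):
    x0,y0,x1,y1=box;h=cv2.cvtColor(p[y0:y1,x0:x1],cv2.COLOR_RGB2HSV)
    m=cv2.inRange(h,*HSV[col])
    if col=="red": m|=cv2.inRange(h,*HSV["red2"])
    k,l,s,c=cv2.connectedComponentsWithStats(m)
    return [(np.round(c[i]+[x0,y0],2).tolist(),s[i].tolist()[2:5]) for i in range(1,k) if s[i][4]>=amin],m
E
python3 - <<'E'
from h import *
for n,bx in(("scene",[(255,150,370,235),(170,235,255,310)]),("top",[(160,185,275,255),(320,205,395,240)])):
    p=np.load(n+"0.npz")["p"]
    for b in bx:
        for c in("yellow","blue","green","red"): print(n,c,blobs(p,c,b)[0])
p=np.load("scene0.npz")["p"];q=np.load("top0.npz")["p"]
a=cv2.resize(p[150:310,170:370],None,fx=4,fy=4,interpolation=cv2.INTER_CUBIC)[:,:800]
b=cv2.resize(q[185:255,160:280],None,fx=5,fy=5,interpolation=cv2.INTER_CUBIC)
c=cv2.resize(q[195:265,320:430],None,fx=5,fy=5,interpolation=cv2.INTER_CUBIC)
cv2.imwrite("pics/a.png",cv2.resize(a,(750,600))[:,:,::-1])
o=np.zeros((600,800,3),np.uint8);b=cv2.resize(b,(500,292));c=cv2.resize(c,(472,300));o[:292,:500]=b;o[300:,:472]=c
cv2.imwrite("pics/b.png",o[:,:,::-1])
E
```

```text
scene yellow [([337.03, 168.77], [15, 9, 97])]
scene blue [([321.86, 175.69], [9, 8, 58])]
scene green [([310.05, 183.63], [9, 8, 63])]
scene red [([296.39, 192.66], [12, 9, 85])]
scene yellow [([227.66, 248.62], [12, 19, 134]), ([214.35, 269.55], [5, 6, 20]), ([197.9, 284.9], [6, 6, 21])]
scene blue [([213.64, 279.88], [68, 63, 1447])]
scene green []
scene red [([195.03, 275.7], [14, 17, 123]), ([174.11, 302.16], [10, 15, 122])]
top yellow [([186.4, 209.5], [15, 14, 149])]
top blue [([211.94, 211.61], [11, 10, 79])]
top green [([230.84, 213.44], [10, 10, 77])]
top red [([251.23, 215.55], [12, 12, 105])]
top yellow [([341.07, 222.98], [11, 5, 45])]
top blue [([356.73, 222.04], [61, 24, 697])]
top green []
top red [([378.48, 221.4], [12, 4, 40])]
```

View pics/a.png

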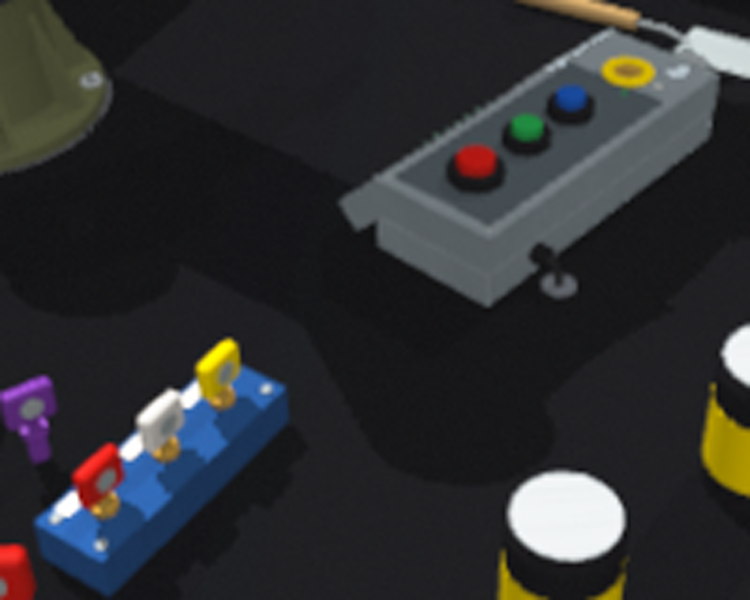

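View pics/b.png

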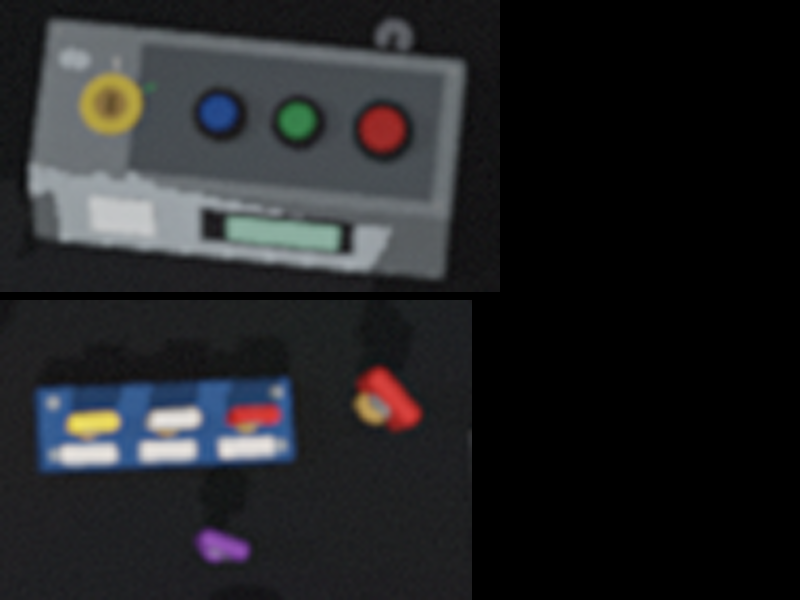

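The crops show the slot still at the white mark (off) and the yellow key at the station's left end, with its bow broad along the block. Next I triangulate.

```bash
python3 - <<'E'
from h import *
np.set_printoptions(precision=1,suppress=True)
it={"ring":((337.03,168.77),(186.4,209.5),75),"blue":((321.86,175.69),(211.94,211.61),91),"green":((310.05,183.63),(230.84,213.44),91),"red":((296.39,192.66),(251.23,215.55),91),"ykey":((227.66,248.62),(341.07,222.98),70),"rkey":((195.03,275.7),(378.48,221.4),70)}
Q={}
for k,(a,b,z) in it.items():
    X,g=tri(a,b); Q[k]=X; print(k,X,"gap",round(g,1),"scene",plane("scene",*a,z),"top",plane("top",*b,z))
for k in("blue","green","red"): print(k,np.linalg.norm((Q[k]-Q["ring"])[:2]))
print("keys",np.linalg.norm((Q["rkey"]-Q["ykey"])[:2]))
q=np.load("top0.npz");p=q["p"];d=q["d"]
_,m=blobs(p,"blue",(320,205,395,240));c=max(cv2.findContours(cv2.morphologyEx(m,cv2.MORPH_CLOSE,np.ones((9,9))),0,2)[0],key=cv2.contourArea)
r=cv2.minAreaRect(c);print(r)
bx=cv2.boxPoints(r)+[320,205];W=np.array([plane("top",*u,34) for u in bx]);print(W,W.mean(0))
def dpt(n,u,v):
    D=np.load(n+"0.npz")["d"];o,e=ray(n,u,v);c=P[n];return o+e*D[int(round(v)),int(round(u))]
for n,u,v in(("top",341,223),("top",212,212),("top",231,213),("top",251,216),("top",350,215),("top",232,200),("top",300,260),("scene",322,174),("scene",310,183),("scene",296,191),("scene",228,248)): print(n,u,v,dpt(n,u,v))
E
```

```text
ring [531.5 307.8  72.1] gap 2.1 scene [534.4 304.5  75. ] top [530.3 306.5  75. ]
blue [523.8 224.   85.3] gap 1.7 scene [528.8 217.   91. ] top [522.4 222.7  91. ]
green [518.5 164.1  85.3] gap 1.4 scene [523.4 157.3  91. ] top [517.2 163.   91. ]
red [512.3  99.4  85.3] gap 0.9 scene [517.1  93.   91. ] top [511.3  98.8  91. ]
ykey [ 494.1 -187.2   62.3] gap 0.8 scene [ 500.6 -192.6   70. ] top [ 493.  -186.5   70. ]
rkey [ 499.5 -306.7   66.7] gap 0.6 scene [ 501.9 -308.8   70. ] top [ 499.4 -305.7   70. ]
blue 84.07424520481794
green 144.28176982764543
red 209.25876427840203
keys 119.60605842179956
((38.04682922363281, 20.69424057006836), (25.255096435546875, 60.62006759643555), 87.75425720214844)
[[ 524.9 -146.2   34. ]
 [ 534.9 -344.5   34. ]
 [ 452.3 -346.    34. ]
 [ 442.5 -149.2   34. ]] [ 488.7 -246.5   34. ]
top 341 223 [ 491.6 -184.5   83. ]
top 212 212 [521.1 222.3  91.7]
top 231 213 [517.7 161.8  98.6]
top 251 216 [510.1  99.6  88.5]
top 350 215 [ 523.1 -220.4   35.4]
top 232 200 [ 338.     8.7 1557.4]
top 300 260 [376.1 -59.2   1.6]
scene 322 174 [524.4 224.8  91.7]
scene 310 183 [522.2 158.9  92. ]
scene 296 191 [509.9 101.4  89.3]
scene 228 248 [ 502.4 -192.8   73.4]
```

```bash
for i in 1 2; do python3 -m pendant '[0.051,-0.1364,0,0,0,-0.0214,0.7, 0.051,-0.1364,0,0,0,-0.0214,0.7, 0.051,-0.1364,0,0,0,-0.0214,0.7, 0.051,-0.1364,0,0,0,-0.0214,0.7, 0.051,-0.1364,0,0,0,-0.0214,0.7, 0.051,-0.1364,0,0,0,-0.0214,0.7, 0.051,-0.1364,0,0,0,-0.0214,0.7, 0.051,-0.1364,0,0,0,-0.0214,0.7]'; done
python3 -m pendant '[0.051,-0.1364,-0.08,0,0,0,0.7, 0.051,-0.1364,-0.08,0,0,0,0.7, 0.051,-0.1364,-0.08,0,0,0,0.7, 0.051,-0.1364,-0.08,0,0,0,0.7, 0,0,0,0,0,0,0.7]'
python3 - <<'E'
from h import *
s=bot.observe();print(s["eef_pos"],R.from_rotvec(s["tcp_rot"]).as_matrix()[:,1:])
for n in("scene","top"):
    p,d=bot.camera(n);np.savez(n+"1.npz",p=p,d=d);bx={"scene":(150,215,260,310),"top":(320,190,395,240)}[n]
    print(n,blobs(p,"yellow",bx)[0],proj(n,s["eef_pos"]))
    x0,y0,x1,y1={"scene":(140,180,270,310),"top":(290,150,420,280)}[n]
    cv2.imwrite(f"pics/{n}1.png",cv2.resize(p[y0:y1,x0:x1],(400,400),interpolation=cv2.INTER_CUBIC)[:,:,::-1])
cv2.imwrite("pics/c.png",np.hstack([cv2.imread("pics/scene1.png"),cv2.imread("pics/top1.png")]))
E
```

```text
time: 0.77
eef_pos: [339.7, 221.5, 250.2]
tcp_rot: [-1.489, -2.766, 0.0]
wrist_force: [1.0, 0.2, -0.7]
finger_gap: 0.698
grasp_force: 0.0
time: 1.43
eef_pos: [441.8, -51.5, 250.2]
tcp_rot: [-2.171, -2.271, -0.0]
wrist_force: [0.7, 0.5, 0.5]
finger_gap: 0.7
grasp_force: 0.0
time: 1.85
eef_pos: [492.1, -190.0, 165.4]
tcp_rot: [-2.167, -2.267, 0.004]
wrist_force: [0.3, -0.6, -0.3]
finger_gap: 0.701
grasp_force: 0.0
[ 492.14240557 -190.03866109  165.36216772] [[ 0.99898005 -0.00586096]
 [ 0.04478451  0.00205864]
 [-0.0057629  -0.99998071]]
scene [([227.65, 248.59], [12, 19, 133]), ([214.22, 269.83], [5, 5, 18]), ([197.95, 284.8], [6, 6, 20])] [222.37639194 217.98930044]
top [] [346.44067525 220.02098855]
```

View pics/c.png

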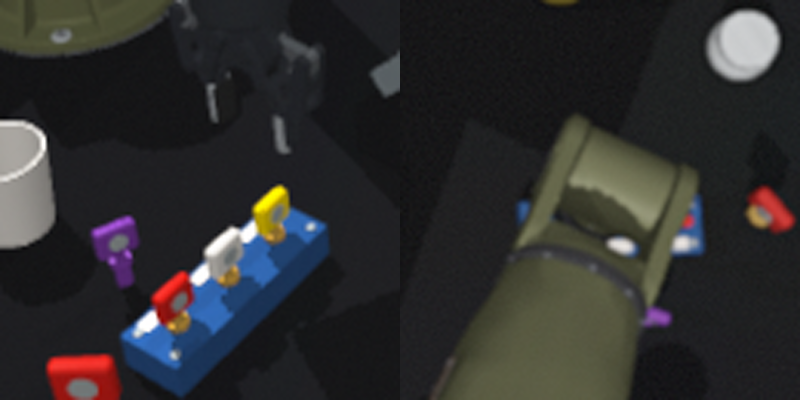

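The scene view shows the open fingers straddling above the yellow key (bow at scene (228,249)). The top view is covered by the arm. I'll lower and grip.

```bash
python3 -m pendant '[0,0,-0.07,0,0,0,0.7, 0,0,-0.07,0,0,0,0.7, 0,0,-0.07,0,0,0,0.7, 0,0,-0.07,0,0,0,0.7, 0,0,-0.07,0,0,0,0.6, 0,0,-0.04,0,0,0,0.6, 0,0,-0.03,0,0,0,0.6, 0,0,0,0,0,0,0.6]'
python3 -m pendant '[0,0,0,0,0,0,0.35, 0,0,0,0,0,0,0.2, 0,0,0,0,0,0,0.1, 0,0,0,0,0,0,0, 0,0,0,0,0,0,0, 0,0,0,0,0,0,0]'
python3 - <<'E'
from h import *
s=bot.observe();print(s["eef_pos"],s["wrist_torque"])
p,d=bot.camera("scene");print(blobs(p,"yellow",(150,215,260,310))[0])
cv2.imwrite("pics/d.png",cv2.resize(p[180:310,150:280],(500,500),interpolation=cv2.INTER_CUBIC)[:,:,::-1])
E
```

```text
time: 2.62
eef_pos: [492.4, -185.3, 64.8]
tcp_rot: [-2.166, -2.275, 0.0]
wrist_force: [0.3, -0.2, -0.4]
finger_gap: 0.599
grasp_force: 0.0
time: 3.12
eef_pos: [493.1, -186.2, 66.2]
tcp_rot: [2.166, 2.273, 0.001]
wrist_force: [-0.3, 1.7, 7.2]
finger_gap: 0.13
grasp_force: 58.7
[ 493.10052751 -186.15105119   66.21542332] [ 0.24630247  0.14326573 -0.01416588]
[([224.58, 250.58], [8, 14, 53]), ([214.26, 269.68], [5, 6, 19]), ([198.0, 284.67], [6, 6, 21])]
```

View pics/d.png

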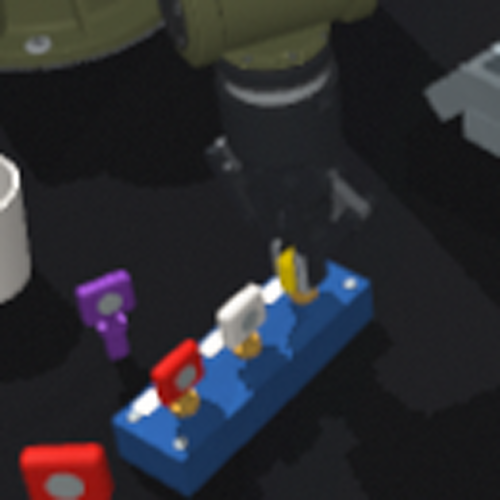

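The yellow key is held between the pads; the red and white keys haven't moved. Lifting.

```bash
python3 -m pendant '[0,0,0.015,0,0,0,0, 0,0,0.02,0,0,0,0, 0,0,0.03,0,0,0,0, 0,0,0.04,0,0,0,0, 0,0,0.08,0,0,0,0, 0,0,0.12,0,0,0,0, 0,0,0.12,0,0,0,0, 0,0,0,0,0,0,0]'
python3 - <<'E'
from h import *
s=bot.observe();print(s["eef_pos"],R.from_rotvec(s["tcp_rot"]).as_matrix()[:,1:])
p,d=bot.camera("scene");print(blobs(p,"yellow",(150,180,300,310))[0],proj("scene",s["eef_pos"]))
cv2.imwrite("pics/e.png",cv2.resize(p[170:300,150:280],(500,500),interpolation=cv2.INTER_CUBIC)[:,:,::-1])
E
```

```text
time: 3.83
eef_pos: [494.2, -186.8, 177.6]
tcp_rot: [2.162, 2.269, 0.004]
wrist_force: [1.6, -0.7, 0.5]
finger_gap: 0.129
grasp_force: 59.2
[ 494.15045224 -186.78796212  177.60064313] [[ 0.9988083   0.00695853]
 [ 0.04833178 -0.0034468 ]
 [ 0.00678385 -0.99996985]]
[([222.03, 221.19], [12, 23, 103]), ([214.26, 269.68], [5, 6, 19]), ([197.9, 284.9], [6, 6, 21])] [223.41819456 213.67782706]
```

View pics/e.png

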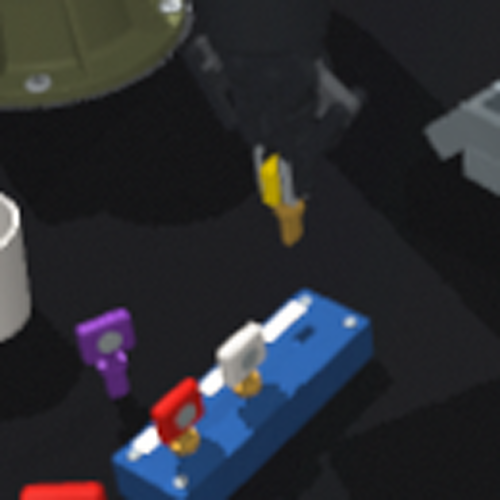

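The key is free of the slot, blade down, and the empty slot is visible. I'll carry it to the lock and turn it on the way.

```bash
python3 -m pendant '[0.0106,0.141,0.02,0,0,0.0325,0, 0.0106,0.141,0.02,0,0,0.0325,0, 0.0106,0.141,0,0,0,0.0325,0, 0.0106,0.141,0,0,0,0.0325,0, 0.0106,0.141,0,0,0,0.0325,0, 0.0106,0.141,0,0,0,0.0325,0, 0.0106,0.141,0,0,0,0.0325,0, 0.0106,0.141,0,0,0,0.0325,0]'
python3 -m pendant '[0.0106,0.141,0,0,0,0.0325,0, 0.0106,0.141,0,0,0,0.0325,0, 0.0106,0.141,0,0,0,0.0325,0, 0.0106,0.141,0,0,0,0.0325,0, 0.0106,0.141,0,0,0,0.0325,0, 0.0106,0.141,0,0,0,0.0325,0, 0,0,0,0,0,0,0, 0,0,0,0,0,0,0]'
python3 - <<'E'
from h import *
s=bot.observe();print(s["eef_pos"],R.from_rotvec(s["tcp_rot"]).as_matrix()[:,1:])
o=np.zeros((600,800,3),np.uint8)
for i,n in enumerate(("scene","top")):
    p,d=bot.camera(n);np.savez(n+"2.npz",p=p,d=d)
    print(proj(n,s["eef_pos"]),proj(n,s["eef_pos"]-[0,0,58]))
    if i==0:o[:,:500]=cv2.resize(p[100:220,290:390],(500,600),interpolation=cv2.INTER_CUBIC); print(blobs(p,"yellow",(290,100,390,200))[0])
    else:o[:240,500:]=cv2.resize(p[200:248,325:385],(300,240),interpolation=cv2.INTER_CUBIC);o[300:,500:]=cv2.resize(p[170:260,160:250],(300,300))
cv2.imwrite("pics/f.png",o[:,:,::-1])
E
```

```text
time: 4.55
eef_pos: [513.1, 97.6, 180.8]
tcp_rot: [-1.078, -2.949, 0.001]
wrist_force: [1.8, -0.6, -0.9]
finger_gap: 0.13
grasp_force: 59.2
time: 5.22
eef_pos: [528.9, 308.5, 180.1]
tcp_rot: [-0.143, -3.136, 0.002]
wrist_force: [-0.3, -1.6, -0.2]
finger_gap: 0.134
grasp_force: 59.1
[528.89330924 308.53964912 180.09168657] [[ 0.09072831 -0.00216297]
 [ 0.99587453 -0.00132351]
 [-0.0015143  -0.99999678]]
[338.89735454 139.18490683] [337.37778401 155.29844126]
[([380.92, 123.35], [19, 29, 451]), ([340.0, 145.43], [10, 20, 70]), ([336.95, 168.64], [15, 8, 91])]
[178.7500693  205.32008575] [182.73884387 207.94411403]
```

View pics/f.png

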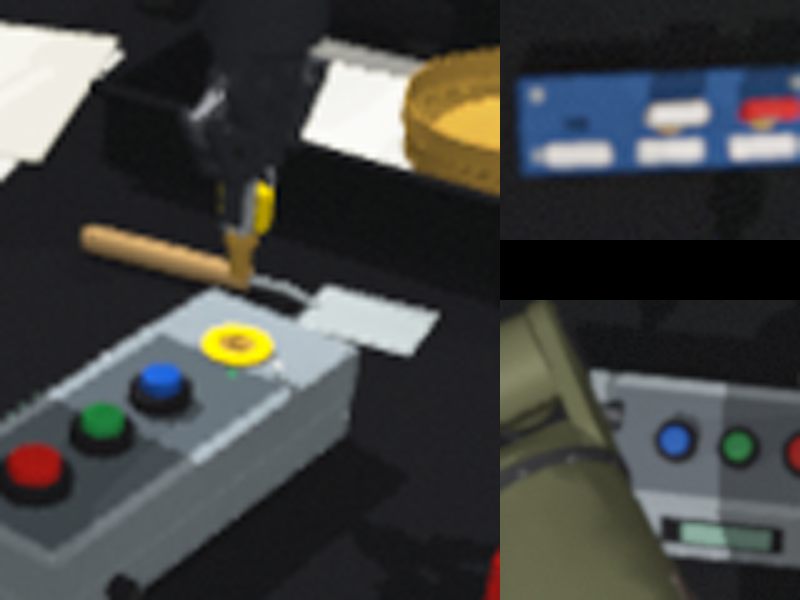

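The key hangs above the lock: in the scene view its tip is near (338,157), the ring centre is at (337,168.6), and the slot is still at the white mark. The empty station slot is near (340,225) in the top view. I'll measure that slot to remove the camera bias.

```bash
python3 - <<'E'
from h import *
np.set_printoptions(precision=1,suppress=True)
def dark(n,box,thr):
    p=np.load(n+"2.npz")["p"];x0,y0,x1,y1=box;v=p[y0:y1,x0:x1,2].astype(float)
    print(v.astype(int)); w=np.clip(thr-v,0,None);yy,xx=np.mgrid[y0:y1,x0:x1];return (w*xx).sum()/w.sum(),(w*yy).sum()/w.sum()
t=dark("top",(336,221,346,228),95);s=dark("scene",(223,252,236,262),85)
print(t,s,tri(s,t),plane("top",*t,34),plane("scene",*s,34))
p=np.load("top0.npz")["p"];
for f,n,b in(("top0","top",(175,198,200,222)),("scene0","scene",(325,160,350,180)),("scene2","scene",(325,162,350,180))):
    p=np.load(f+".npz")["p"];m=blobs(p,"yellow",b)[1];c=max(cv2.findContours(m,0,1)[0],key=len);e=cv2.fitEllipse(c);u=np.array(e[0])+b[:2];print(f,e,u,plane(n,*u,75),plane(n,*u,74))
p=np.load("scene2.npz")["p"][148:162,330:347];print(p.sum(2))
E
```

```text
[[138 137 139 139 139 140 138 138 138 139]
 [138 137 137 136 136 135 138 139 138 138]
 [138 133 123 119 116 115 125 137 139 137]
 [138 127 108  96  94  92 112 132 138 138]
 [138 128 112 103 100  99 114 134 139 138]
 [139 133 128 123 122 120 127 135 137 137]
 [140 139 138 139 138 139 140 142 142 141]]
[[250 249 247 235 203 167 171 171 170 170 170 168 168]
 [250 248 232 185 167 170 169 165 168 169 169 168 168]
 [248 234 190 168 169 165 149 143 158 165 168 168 168]
 [235 191 168 167 161 143 112 106 132 159 167 167 167]
 [195 169 167 156 133 107  92  96 128 160 168 166 166]
 [169 169 162 134 102  89  97 128 155 169 168 166 166]
 [169 169 161 144 131 106 131 161 168 169 168 166 166]
 [169 169 168 173 171 149 162 170 168 168 167 166 167]
 [168 168 168 169 170 170 171 170 168 168 168 168 168]
 [167 168 167 169 170 171 171 170 169 170 170 169 169]]
 ** On entry to DLASCL parameter number  4 had an illegal value
 ** On entry to DLASCL parameter number  4 had an illegal value
 ** On entry to DLASCL parameter number  4 had an illegal value
 ** On entry to DLASCL parameter number  4 had an illegal value
 ** On entry to DLASCL parameter number  5 had an illegal value
 ** On entry to DLASCL parameter number  4 had an illegal value<stdin>:5: RuntimeWarning: invalid value encountered in scalar divide
Traceback (most recent call last):
  File "h.py", line 15, in tri
    s=np.linalg.lstsq(np.c_[d1,-d2],o2-o1,rcond=None)[0]
      ~~~~~~~~~~~~~~~^^^^^^^^^^^^^^^^^^^^^^^^^^^^^^^^
numpy.linalg.LinAlgError: SVD did not converge in Linear Least Squares
```

```bash
python3 - <<'E'
from h import *
np.set_printoptions(precision=1,suppress=True,linewidth=150)
def dark(n,box,thr):
    p=np.load(n+"2.npz")["p"];x0,y0,x1,y1=box;v=p[y0:y1,x0:x1,2].astype(float)
    w=np.clip(thr-v,0,None);yy,xx=np.mgrid[y0:y1,x0:x1];return (w*xx).sum()/w.sum(),(w*yy).sum()/w.sum()
t=dark("top",(336,221,346,228),135);s=dark("scene",(224,254,236,261),158)
print(t,s,tri(s,t),plane("top",*t,34),plane("scene",*s,34))
for f,n,b in(("top0","top",(175,198,200,222)),("scene0","scene",(325,160,350,180)),("scene2","scene",(325,162,350,180))):
    p=np.load(f+".npz")["p"];m=blobs(p,"yellow",b)[1];c=max(cv2.findContours(m,0,1)[0],key=len);e=cv2.fitEllipse(c);u=np.array(e[0])+b[:2];print(f,e[1],u,plane(n,*u,75),plane(n,*u,74))
p=np.load("scene2.npz")["p"][148:162,330:347];print(p.astype(int).sum(2))
E
```

```text
(np.float64(339.90736842105264), np.float64(224.4)) (np.float64(228.66926070038912), np.float64(256.4189364461738)) (array([ 492.9, -186.7,   33. ]), np.float64(2.146956123237124)) [ 492.1 -187.4   34. ] [ 494.5 -186.7   34. ]
top0 (13.169604301452637, 13.929912567138672) [186.4 209.5] [530.3 306.7  75. ] [530.4 306.9  74. ]
scene0 (7.776994228363037, 13.556615829467773) [337.  168.8] [534.4 304.2  75. ] [533.6 305.7  74. ]
scene2 (7.194434642791748, 13.535076141357422) [336.9 168.6] [533.6 305.1  75. ] [532.8 306.6  74. ]
[[ 90  90  89  90 122 211 278 283 281 282 271 208  87  89  91  91  91]
 [ 87  92  91  90  90 166 252 267 273 265 222 127  92  88  91  90  93]
 [267 196 126  91  91 149 230 259 264 243 168  92  94  90  87  90  89]
 [452 407 378 342 253 173 231 261 262 239 154  93  90  89  94  93  89]
 [482 504 517 503 435 334 242 261 264 238 142  92  90  89  89  89  92]
 [396 424 448 470 487 432 258 258 262 260 210  90  94  92  93  92  87]
 [317 333 355 378 404 377 268 257 264 282 277 131  92  95  91  95  89]
 [227 252 274 299 319 323 293 280 269 292 340 350 330 306 152  97  91]
 [111 144 166 205 228 255 277 288 279 294 357 416 426 424 341 344 335]
 [ 71 134 247 264 142 149 174 212 232 210 146 187 244 309 374 424 435]
 [294 416 478 473 382 262 118  79 100 109  67  76  90 104 142 199 261]
 [498 582 589 576 561 478 400 363 262 111  66  71  78  90  87  90 102]
 [573 574 574 579 578 578 578 558 478 377 268 130  91  78  79  89  90]
 [573 573 575 578 577 578 579 579 578 560 488 409 368 268 139  93  88]]
```

```bash
python3 -m pendant '[0.008,-0.004,-0.04,0,0,0,0, 0,0,-0.04,0,0,0,0, 0,0,-0.04,0,0,0,0, 0,0,-0.03,0,0,0,0, 0,0,-0.02,0,0,0,0, 0,0,0,0,0,0,0, 0,0,0,0,0,0,0, 0,0,0,0,0,0,0]'
python3 - <<'E'
from h import *
for k in range(4):
    p,d=bot.camera("scene");s=bot.observe();print(s["eef_pos"],s["wrist_force"])
print(proj("scene",s["eef_pos"]-[0,0,58]))
cv2.imwrite("pics/g.png",cv2.resize(p[130:190,305:365],(600,600),interpolation=cv2.INTER_CUBIC)[:,:,::-1])
E
```

```text
time: 5.98
eef_pos: [531.9, 306.6, 139.5]
tcp_rot: [0.146, 3.138, 0.001]
wrist_force: [0.7, 0.1, -0.7]
finger_gap: 0.129
grasp_force: 59.1
[531.94473613 306.63185039 139.5804827 ] [ 0.59682249  0.21192761 -1.08111779]
[531.93112471 306.64110974 139.57669253] [-0.07665899 -0.95601381 -0.59685998]
[531.89179515 306.63824264 139.53423268] [ 0.6850021   0.18194996 -0.47506685]
[531.83984738 306.60543655 139.41948273] [ 0.3156933   0.11336777 -0.98895419]
[336.84135636 166.59197769]
```

View pics/g.png

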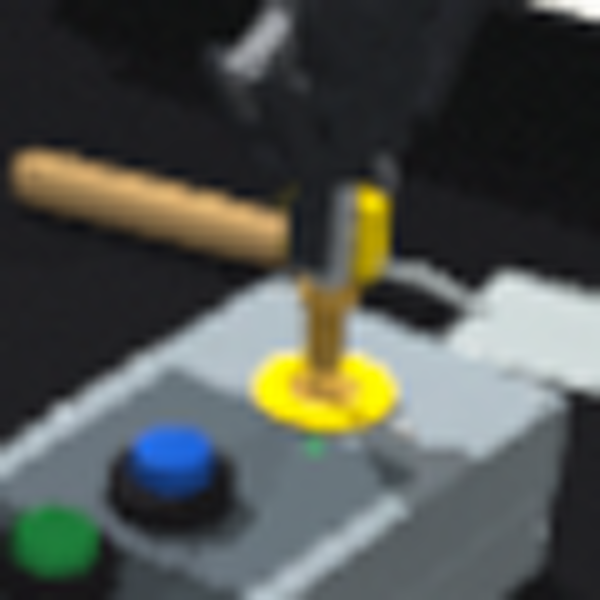

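The tip is about centred over the ring, at picture (327,370) for a ring centred near (325,388). I'll insert slowly while watching the force.

```bash
python3 -m pendant '[0,0,-0.009,0,0,0,0, 0,0,-0.009,0,0,0,0, 0,0,-0.009,0,0,0,0, 0,0,-0.009,0,0,0,0, 0,0,-0.009,0,0,0,0, 0,0,0,0,0,0,0]'
python3 -m pendant '[0,0,-0.009,0,0,0,0, 0,0,-0.009,0,0,0,0, 0,0,0,0,0,0,0]'; python3 -c "
from station import bot
s=bot.observe();print(s['eef_pos'],s['wrist_force'],s['wrist_torque'])"
```

```text
time: 6.68
eef_pos: [531.9, 307.0, 127.8]
tcp_rot: [0.146, 3.137, 0.002]
wrist_force: [2.4, 4.1, -1.2]
finger_gap: 0.127
grasp_force: 59.2
time: 6.93
eef_pos: [532.0, 307.5, 123.3]
tcp_rot: [0.146, 3.137, 0.004]
wrist_force: [4.3, 9.5, -2.4]
finger_gap: 0.128
grasp_force: 59.2
[531.97928145 307.46813207 123.33884102] [ 4.27858558  9.51337037 -2.42004941] [ 1.96831481 -0.84774211  0.01085583]
```

The key is entering. I'll relieve the side force towards +y and go on.

```bash
python3 -m pendant '[0.002,0.004,0,0,0,0,0, 0,0,-0.008,0,0,0,0, 0,0,-0.008,0,0,0,0, 0,0,-0.008,0,0,0,0, 0,0,0,0,0,0,0]'; python3 -c "
from station import bot
s=bot.observe();print(s['eef_pos'],s['wrist_force'],s['wrist_torque'])"
```

```text
time: 7.35
eef_pos: [532.2, 307.9, 117.0]
tcp_rot: [0.146, 3.138, 0.001]
wrist_force: [1.4, 5.5, -2.1]
finger_gap: 0.13
grasp_force: 59.3
[532.24423962 307.88868321 116.99295902] [ 1.44495731  5.46153914 -2.13584826] [ 1.30202008 -0.29188481 -0.00334177]
```

```bash
python3 -m pendant '[0.001,0.003,-0.008,0,0,0,0, 0,0,-0.008,0,0,0,0, 0,0,-0.008,0,0,0,0, 0,0,-0.008,0,0,0,0, 0,0,0,0,0,0,0]';  python3 -m pendant '[0,0,-0.008,0,0,0,0, 0,0,-0.008,0,0,0,0, 0,0,0,0,0,0,0]'; python3 -c "
from station import bot
s=bot.observe();print(s['eef_pos'],s['wrist_force'],s['wrist_torque'])"
```

```text
time: 7.77
eef_pos: [532.3, 308.2, 108.6]
tcp_rot: [-0.146, -3.138, 0.0]
wrist_force: [1.1, 3.8, -2.6]
finger_gap: 0.136
grasp_force: 59.3
time: 8.02
eef_pos: [532.6, 308.2, 105.3]
tcp_rot: [0.146, 3.138, -0.0]
wrist_force: [0.0, 2.4, 0.8]
finger_gap: 0.127
grasp_force: 59.8
[532.55680661 308.18168301 105.28356253] [0.00934234 2.36302309 0.75320904] [ 0.45710485 -0.16788942  0.01286964]
```

```bash
python3 -m pendant '[0,0.001,-0.006,0,0,0,0, 0,0,0,0,0,0,0, 0,0,0,0,0,0,0]';  python3 -m pendant '[0,0,-0.006,0,0,0,0, 0,0,0,0,0,0,0]'; python3 -c "
from station import bot
s=bot.observe();print(s['eef_pos'],s['wrist_force'],s['wrist_torque'])"
```

```text
time: 8.27
eef_pos: [532.8, 308.4, 105.1]
tcp_rot: [0.146, 3.137, 0.0]
wrist_force: [-5.2, -3.0, 14.1]
finger_gap: 0.129
grasp_force: 61.9
time: 8.43
eef_pos: [532.9, 308.4, 105.0]
tcp_rot: [0.146, 3.137, 0.001]
wrist_force: [-9.1, -5.3, 27.5]
finger_gap: 0.127
grasp_force: 63.8
[532.93256569 308.44072035 105.00040616] [-9.11142985 -5.31920797 27.45628194] [-1.01149687  1.81645078  0.0217091 ]
```

Home: the TCP stalls at 105 mm, as predicted. I'll ease the push and turn clockwise.

```bash
python3 -m pendant '[0,0,0.007,0,0,0,0, 0,0,0,0,0,-0.022,0, 0,0,0,0,0,-0.022,0, 0,0,0,0,0,-0.022,0, 0,0,0,0,0,-0.022,0, 0,0,0,0,0,-0.022,0, 0,0,0,0,0,-0.022,0, 0,0,0,0,0,-0.022,0]'; python3 -c "
from station import bot
s=bot.observe();print(s['eef_pos'],s['wrist_force'],s['wrist_torque'])"
```

```text
time: 9.1
eef_pos: [532.9, 308.5, 105.2]
tcp_rot: [0.898, 3.009, 0.001]
wrist_force: [-2.8, -0.7, 10.4]
finger_gap: 0.131
grasp_force: 61.4
[532.91469421 308.54472631 105.17388853] [-2.79693205 -0.74649168 10.44203045] [-0.05307498  0.40137402  0.07576176]
```

```bash
python3 -m pendant '[0,0,0,0,0,-0.022,0, 0,0,0,0,0,-0.022,0, 0,0,0,0,0,-0.022,0, 0,0,0,0,0,-0.022,0, 0,0,0,0,0,-0.022,0, 0,0,0,0,0,-0.022,0, 0,0,0,0,0,-0.022,0, 0,0,0,0,0,-0.022,0]'; python3 -c "
from station import bot
s=bot.observe();print(s['eef_pos'],s['wrist_force'],s['wrist_torque'])"
python3 -m pendant '[0,0,0,0,0,-0.011,0, 0,0,0,0,0,-0.011,0, 0,0,0,0,0,0,0]'; python3 -c "
from station import bot
s=bot.observe();print(s['eef_pos'],s['wrist_force'],s['wrist_torque'])"
```

```text
time: 9.77
eef_pos: [532.6, 308.3, 105.1]
tcp_rot: [1.686, 2.65, 0.0]
wrist_force: [-5.3, -2.6, 14.0]
finger_gap: 0.133
grasp_force: 61.6
[532.62859334 308.29579649 105.13066725] [-5.29213584 -2.57763643 13.95282426] [-0.43881186  1.00076945  0.07429468]
time: 10.02
eef_pos: [532.6, 308.3, 105.1]
tcp_rot: [1.775, 2.592, -0.0]
wrist_force: [-4.8, -2.5, 13.1]
finger_gap: 0.129
grasp_force: 61.7
[532.5610503  308.28723779 105.13439032] [-4.77320867 -2.45362088 13.0947384 ] [-0.47618016  0.98296561 -0.00703784]
```

```bash
python3 -m pendant '[0,0,0,0,0,-0.011,0, 0,0,0,0,0,-0.011,0]'; python3 -c "
from station import bot
s=bot.observe();print(s['wrist_torque'])"
python3 -m pendant '[0,0,0,0,0,-0.011,0, 0,0,0,0,0,-0.011,0]'; python3 -c "
from station import bot
s=bot.observe();print(s['wrist_torque'])"
```

```text
time: 10.18
eef_pos: [532.5, 308.3, 105.2]
tcp_rot: [1.863, 2.529, -0.0]
wrist_force: [-6.4, -2.3, 13.0]
finger_gap: 0.131
grasp_force: 61.7
[-0.51165247  1.10949656  0.0478129 ]
time: 10.35
eef_pos: [532.5, 308.3, 105.1]
tcp_rot: [1.949, 2.464, -0.0]
wrist_force: [-5.9, -1.2, 13.7]
finger_gap: 0.13
grasp_force: 61.8
[-0.40298879  1.18936601  0.34681286]
```

```bash
python3 -m pendant '[0,0,0,0,0,-0.011,0, 0,0,0,0,0,0,0]'; python3 - <<'E'
from h import *
s=bot.observe();print(s['wrist_torque'])
p,d=bot.camera("scene")
cv2.imwrite("pics/i.png",cv2.resize(p[130:190,305:365],(600,600),interpolation=cv2.INTER_CUBIC)[:,:,::-1])
E
```

```text
time: 10.52
eef_pos: [532.4, 308.4, 105.2]
tcp_rot: [1.991, 2.429, -0.0]
wrist_force: [-5.7, -2.2, 13.5]
finger_gap: 0.129
grasp_force: 61.8
[-0.2878606   1.1920213   0.41421835]
```

At the stop (torque well above 0.06). I'll relieve the twist and push, release, and rise.

```bash
python3 -m pendant '[0,0,0.004,0,0,0.011,0, 0,0,0,0,0,0,0.2, 0,0,0,0,0,0,0.4, 0,0,0,0,0,0,0.5, 0,0,0,0,0,0,0.5, 0,0,0,0,0,0,0.5]'; python3 -m pendant '[0,0,0.02,0,0,0,0.5, 0,0,0.04,0,0,0,0.5, 0,0,0.1,0,0,0,0.5, 0,0,0.16,0,0,0,0.5, 0,-0.04,0.1,0,0,0,0.3, -0.0150,-0.15,0,0,0,0,0, -0.015,-0.144,0,0,0,0,0, 0,0,0,0,0,0,0]'
python3 - <<'E'
from h import *
s=bot.observe();print(s['eef_pos'],s['wrist_force'],R.from_rotvec(s["tcp_rot"]).as_matrix()[:,1])
o=np.zeros((600,800,3),np.uint8)
for i,(n,b) in enumerate((("scene",(290,120,370,220)),("top",(160,180,240,280)))):
    p,d=bot.camera(n);np.savez(n+"3.npz",p=p,d=d);o[:500,i*400:i*400+400]=cv2.resize(p[b[1]:b[3],b[0]:b[2]],(400,500),interpolation=cv2.INTER_CUBIC)
cv2.imwrite("pics/j.png",o[:,:,::-1])
E
```

```text
time: 11.07
eef_pos: [532.5, 308.4, 104.9]
tcp_rot: [-1.948, -2.465, 0.0]
wrist_force: [-0.1, 0.6, 0.3]
finger_gap: 0.5
grasp_force: 0.0
time: 11.73
eef_pos: [524.8, 220.8, 211.6]
tcp_rot: [1.95, 2.461, 0.001]
wrist_force: [0.3, -0.0, -0.2]
finger_gap: 0.004
grasp_force: 0.0
[524.84874276 220.76354991 211.61073005] [ 0.31465294 -0.00509846 -0.22543233] [0.97348066 0.22876645 0.00114259]
```

View pics/j.png

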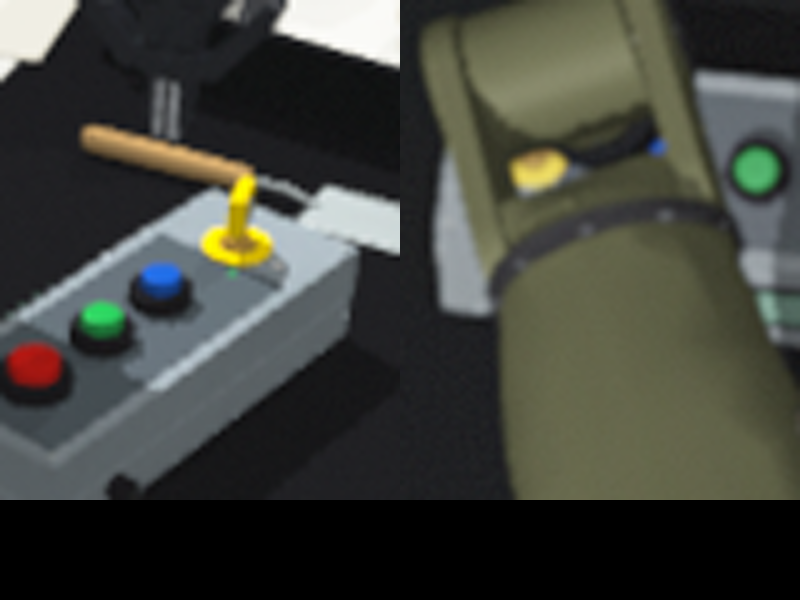

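The key is seated and turned to the green mark (bow at scene (338,160)), and the robot is clear of it. Next, the blue button.

```bash
python3 -m pendant '[0,0.008,-0.08,0,0,0,0, 0,0,-0.1,0,0,0,0, 0,0,-0.1,0,0,0,0, 0,0,-0.05,0,0,0,0, 0,0,-0.04,0,0,0,0, 0,0,0,0,0,0,0, 0,0,0,0,0,0,0]'; python3 -m pendant '[0,0,-0.012,0,0,0,0, 0,0,-0.012,0,0,0,0, 0,0,0,0,0,0,0]'
```

```text
time: 12.42
eef_pos: [525.3, 227.5, 118.2]
tcp_rot: [1.947, 2.465, 0.001]
wrist_force: [-1.0, -0.8, 0.5]
finger_gap: -0.0
grasp_force: 0.0
time: 12.67
eef_pos: [525.1, 227.0, 111.7]
tcp_rot: [1.947, 2.465, 0.001]
wrist_force: [-0.7, 1.3, -0.6]
finger_gap: -0.001
grasp_force: 0.0
```

```bash
python3 -m pendant '[0,-0.013,0,0,0,0,0, 0,0,-0.008,0,0,0,0, 0,0,-0.008,0,0,0,0, 0,0,-0.008,0,0,0,0, 0,0,0,0,0,0,0, 0,0,0,0,0,0,0]'
```

```text
time: 13.17
eef_pos: [525.2, 223.6, 105.7]
tcp_rot: [1.947, 2.465, 0.0]
wrist_force: [1.0, -4.3, 4.1]
finger_gap: 0.002
grasp_force: 2.2
```

```bash
python3 -m pendant '[0,0,-0.006,0,0,0,0, 0,0,0,0,0,0,0, 0,0,0,0,0,0,0]'; python3 -m pendant '[0,0,-0.006,0,0,0,0, 0,0,0,0,0,0,0, 0,0,0,0,0,0,0]'
```

```text
time: 13.42
eef_pos: [525.3, 223.7, 105.0]
tcp_rot: [1.947, 2.465, 0.001]
wrist_force: [-2.2, -4.8, 12.0]
finger_gap: -0.003
grasp_force: 5.9
time: 13.67
eef_pos: [525.4, 223.8, 104.7]
tcp_rot: [1.947, 2.464, 0.002]
wrist_force: [-8.0, -7.1, 24.8]
finger_gap: 0.002
grasp_force: 12.7
```

The button is bottomed (24.8 N, no more travel). Rise, then on to the green one.

```bash
python3 -m pendant '[0,0,0.04,0,0,0,0, 0,0,0.09,0,0,0,0, -0.0115,-0.12,0,0,0,0,0, -0.0115,-0.12,0,0,0,0,0, 0,0,0,0,0,0,0, 0,0,-0.06,0,0,0,0, 0,0,-0.025,0,0,0,0, 0,0,0,0,0,0,0]'
```

```text
time: 14.33
eef_pos: [518.4, 163.9, 112.1]
tcp_rot: [-1.946, -2.464, 0.004]
wrist_force: [0.2, -0.4, -0.1]
finger_gap: 0.003
grasp_force: 0.0
```

```bash
python3 -m pendant '[0,0,-0.01,0,0,0,0, 0,0,-0.01,0,0,0,0, 0,0,-0.01,0,0,0,0, 0,0,-0.004,0,0,0,0, 0,0,0,0,0,0,0]'; python3 -m pendant '[0,0,-0.004,0,0,0,0, 0,0,0,0,0,0,0, 0,0,0,0,0,0,0]'
```

```text
time: 14.75
eef_pos: [519.3, 164.1, 105.5]
tcp_rot: [-1.947, -2.465, -0.001]
wrist_force: [-2.1, 3.7, 5.0]
finger_gap: 0.002
grasp_force: 2.3
time: 15.0
eef_pos: [519.4, 164.1, 105.0]
tcp_rot: [1.947, 2.465, 0.002]
wrist_force: [-2.7, 2.5, 9.2]
finger_gap: 0.001
grasp_force: 4.5
```

```bash
python3 -m pendant '[0,0,-0.008,0,0,0,0, 0,0,0,0,0,0,0, 0,0,0,0,0,0,0]'; python3 -m pendant '[0,0,0.04,0,0,0,0, 0,0,0.1,0,0,0,0, 0,0,0.14,0,0,0,0, -0.1,-0.05,0.1,0,0,0,0, -0.14,-0.05,0,0,0,0,0, -0.14,-0.05,0,0,0,0,0, -0.14,-0.05,0,0,0,0,0, 0,0,0,0,0,0,0]'
python3 - <<'E'
from h import *
o=np.zeros((600,800,3),np.uint8)
for i,(n,b) in enumerate((("scene",(170,150,370,310)),("top",(160,180,400,260)))):
    p,d=bot.camera(n);o[i*320:i*320+[320,267][i],:[400,800][i]]=cv2.resize(p[b[1]:b[3],b[0]:b[2]],[(400,320),(800,267)][i],interpolation=cv2.INTER_CUBIC)
    if n=="scene":o[:320,420:740]=cv2.resize(p[150:200,300:350],(320,320),interpolation=cv2.INTER_CUBIC)
cv2.imwrite("pics/k.png",o[:,:,::-1])
E
```

```text
time: 15.25
eef_pos: [519.6, 164.1, 104.6]
tcp_rot: [1.947, 2.465, 0.003]
wrist_force: [-13.0, 0.7, 28.8]
finger_gap: 0.001
grasp_force: 14.2
time: 15.92
eef_pos: [384.4, 112.2, 196.6]
tcp_rot: [-1.947, -2.464, 0.004]
wrist_force: [-1.0, -0.8, 0.1]
finger_gap: 0.001
grasp_force: 0.0
```

View pics/k.png

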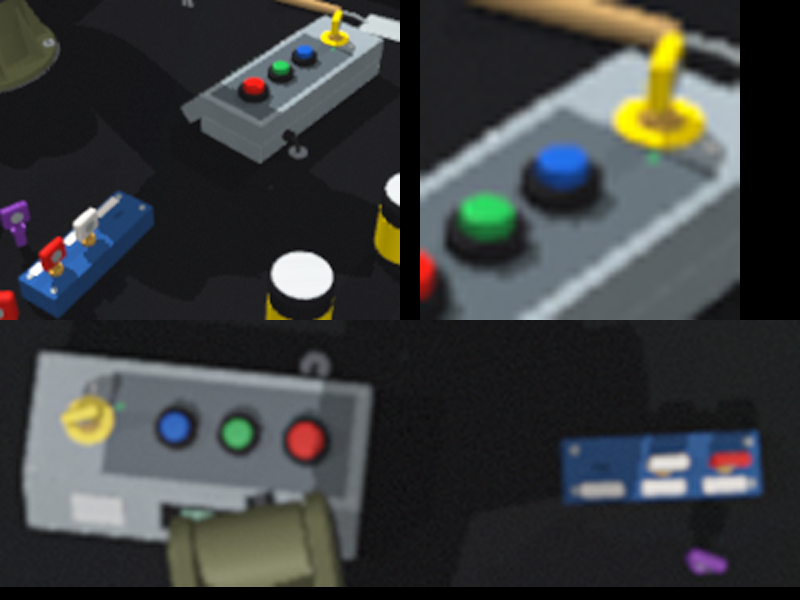

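The key stands seated and turned to the green mark, both buttons are up, and the other keys are in place. The robot is clear of everything, so I'm handing in.

```bash
python3 -c "
from station import bot
print(bot.sign_off())"
```

```text
the job is handed in; nothing more can be done
None
```

The job is handed in at about 16 s: the yellow key is fully home in the switch and turned clockwise to its stop, then the blue reset and green start buttons were each pressed fully and let up; the red stop button and the other keys were not touched.

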